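# Slide the brew basket home under the single-cup brewer's head

### The arm

A 6-joint arm with a two-finger parallel gripper is mounted at the origin on the work surface. World frame = base frame: x ahead of the robot, y to its left, z up, the work surface at z = 0. Lengths are in mm, angles in rad, forces in N, time in s.
With the tool pointing down it reaches from about 350 to 875 mm from the base axis. Payload 4.2 kg.
Tool frame: the origin (TCP) lies at the very end of the fingers, on their centre line; the grasp point (between the pads) lies 19 mm behind it; z points along the fingers, y is the line along which they close (so a half turn about z gives the same grasp; the last joint's range is limited). The gripper opens to 85 mm and grips with 20 to 120 N. Pads are 22 mm wide; open, the fingers measure 114 mm over their backs; the gripper's body (76 mm by 85 mm) begins 54 mm behind the grasp point. The pads swing forward as they close: fully open they stand 13 mm farther back than shut.
Start: joints at [-0.93, 0.385, 0.008, 0, -1.194, -0.259], TCP at [232.883, -579.97, 231.312] pointing down, gripper open.
Joint ranges: [-3.14, 3.14], [-1.21, 2.06], [-1.07, 1.41], [-3.16, 2.05], [-2.99, -0.16], [-3.1, 3.1]. Speed limits (rad/s): [2.79, 2.79, 3.14, 3.14, 3.14, 3.14].

### API

Orientations are given as a unit quaternion [x, y, z, w].
In Python, from bench import read_state, get_image, get_calibration, job_done gives the robot as it stands.
- The arm moves only by the shell command python3 -m creep 'ROWS'. ROWS is a JSON object of lists of equal length, an entry for each row: "translation": the shift along the world's x, y, z in cm, a list of three; "delta_rot": the turn, a rotation vector about the world's x, y, z in degrees, a list of three; "hand": the finger opening in cm, from 0 to 8.54. A call has 1 to 8 rows; each row is the pose to reach, as a shift and turn from the pose commanded when the call began; what a row does not reach only later rows make up. A row lasts 1/8 s, in which the tool goes at most 62.5 mm and 10.7 degrees, less where a joint would pass 70% of its speed; a pose out of reach is approached as far as the arm can. A call with a gripper value outside its range is refused whole. The fingers move at their own pace and stop on an object; the grip force is fixed at half the most. Time passes only in rows, so rows that repeat a pose let the fingers close. It gives the time, the measured TCP pose, the force, the opening and the grip force at its end, in the units of the state.
- read_state(): the state, without advancing time (a new reading comes with each control period).
- get_image(name): name is "scene" or "side" or "wrist"; returns (picture, depth): 420x560x3 uint8, red, green, blue; 420x560 float32, mm along the optical axis (not along the pixel's ray), 0 where there is no reading.
- get_calibration(name): a dict with "intrinsics" (3x3 intrinsics, pixels), "dist" ([k1, k2, p1, p2, k3] as OpenCV has them; the pictures are not rectified), "xyz" and "attitude" of the camera in the world. Camera axes: x right, y down, z forward; pixel columns grow to the right and rows downward; lengths in mm; the calibration is good to about 2 mm. A picture is of the moment at which its call begins: read the wrist's pose just before it. get_calibration takes no time and is no camera call; for the wrist camera it gives the pose at the moment of the call.
- job_done(): hands the job in; it is judged then, once.
The state is a dict: "clock": time; "joints": joint angles; "joint_vel": joint speeds; "joint_efforts": joint torques, N m; "position": TCP position; "ee_rot": TCP orientation; "contact_force": force on the tool from outside, world axes, zero at the start; "wrist_torque": the same for the moment, N m; "gripper_width": finger opening in mm; "grasp_force": force on a finger pad.
Only numpy, scipy, OpenCV 4.12 (cv2) and the standard library are available. Lean on these libraries where they do the work, as an engineer would, in place of code of your own. Each camera call takes 0.05 s, during which the arm holds its last target. There are 200 camera calls.

### The job

Pick up the brew basket by its stub handle and slide its square rim into the brewer's runners, under the overhanging head, all the way back until both sprung side clips have snapped shut in front of the rim. Then let go, leaving the cup beneath where it stands and the other things on the counter undisturbed.

Things in the scene. Friction and masses are not known exactly. Their poses are not given: they have to be found in the camera images.
- basket: Loose black plastic brew basket, open on top. Origin: centre of its underside; z up, x away from the handle. Tapered round cup, 72 mm across at the foot, 90 at the top, 60 tall; on it a flat rim plate 96 mm long (x), 130 wide (y), 5 thick, its underside at z = 60 mm. Stub handle 18 mm wide, 18 tall, from x = -46 to -94 mm, its centre at z = 72.5 mm.
- handle (a point): Grip point of the basket: in the middle of the stub handle's width and height, 83 mm before the basket's centre, 11 mm from the handle's end. Axes as the basket's.
- rim (a point): Point at the middle of the underside of the basket's rim plate (60 mm above the basket's origin). Axes as the basket's. It lies on seat when the basket is home.
- brewer: Fixed single-cup brewer. Origin on the counter below the middle of the head's front edge; x into the machine (the way the basket slides), y to its left. White head 170 mm wide, x = 0 to 225, z = 245 to 330 mm; spray boss 60 mm across below it at x = 85, down to z = 187. Column x = 165 to 225; black foot x = -20 to 225, 20 mm high. Clips and runners: see mouth and seat.
- mouth (a point): Middle of the runners' mouth below the head's front edge, at ledge height: brewer x = 0, z = 160 mm. Axes as the brewer's. Two ledges (top z = 160 mm, y = 56.5 to 67.5 mm each side) start at x = 22, with ramps down 8 mm to x = 4. Lips above them: underside z = 169 from x = 45, flared up to x = 27. Side guides flare from y = 67.5 at x = 30 to 77 at x = 11 mm.
- seat (a point): Where rim lies with the basket home: brewer x = 78, y = 0, z = 160 mm; axes as the brewer's. The rim plate runs on the ledges with 2.5 mm play each side and 4 mm above; end stops 2 mm beyond home. At home the stub handle stands out only 16 mm before the head's front edge and 72 mm below the head: no room for a vertical gripper, one tilted about 40 degrees fits.
- clip_left (a joint): Sprung steel leaf on the brewer's left (+y), hinged on an upright pin at x = -12, y = 77.5 mm; points into the machine and inwards, tip at x = 27, y = 61.5, z = 156 to 172 mm. 0 = shut; the passing rim pushes it out to about 0.13 rad and it snaps back to 0 once the rim's front edge is past its tip. Pushing the rim past both takes 5 to 15 N.
- clip_right (a joint): The same clip mirrored on the brewer's right (-y).
- cup: White ceramic cup, loose, 72 mm across and 60 mm tall, standing on the brewer's foot under the basket's place. Origin: centre of its underside, z up.
- pitcher: Loose steel milk pitcher with a handle, 84 mm across, 100 mm tall, on the counter. Origin: centre of its underside.
- sugar: Loose glass sugar jar with a steel cap, 72 mm across, 110 mm tall. Origin: centre of its underside.
- tamper: Loose steel tamper standing on its 58 mm foot, 82 mm tall. Origin: centre of its underside.
- paper_cups: Loose upturned stack of paper cups, 80 mm across, 120 mm tall. Origin: centre of its underside.
- sanitizer: Loose clear bottle, 52 mm across, 140 mm tall. Origin: centre of its underside.
- spoon: Loose steel spoon lying flat on the counter. Its x axis runs along it towards the bowl.
There are look-alikes about, which are no part of the job. Leave any green, pink or turquoise look-alike of the basket alone.

How it is judged (in metres and radians):
On the way:
1. the basket's rim has entered the runners (x of rim in the frame of seat between -0.075 and -0.012 m and y of rim in the frame of seat between -0.008 and 0.008 m and z of rim in the frame of seat between -0.008 and 0.012 m).
At the end, for the whole second after the job is handed in: The basket hangs in the brewer's runners, its rim within 5 mm of the seat lengthways and sideways, at ledge height (-4 to +6 mm), level and square to within 0.08 rad, both clips sprung shut (below 0.04 rad) in front of the rim, at rest (x of rim in the frame of seat between -0.005 and 0.005 m and y of rim in the frame of seat between -0.005 and 0.005 m and z of rim in the frame of seat between -0.004 and 0.006 m and angle between the x axis of rim and the x axis of seat, either way round below 0.08 rad and angle between basket's own z axis and vertical below 0.08 rad and value of joint each of clip_left, clip_right below 0.04 rad and linear speed of basket below 0.02 m/s); the robot touches nothing.
It fails at once if the cup under the brewer was pushed more than 25 mm or tipped (distance of cup from where it was at the start of the episode above 0.025 m or angle between cup's own z axis and vertical above 0.4 rad).
It fails at once if another thing on the counter was pushed more than 30 mm (distance of any of pitcher, sugar, tamper, paper_cups, sanitizer, spoon from where it was at the start of the episode above 0.03 m).
It also fails if it takes over 40 s, if anything falls off the work surface, if the arm or the gripper's body presses on something with over 40 N, if the wrist force passes 120 N, or if a joint passes its speed limit or range.

## Working session

There is one attempt and no reset: what is moved stays moved. The work goes in short steps, Python scripts to look and compute and a shell command to move; the robot and the scene stay as the last step left them, time stands still between calls to the robot, and variables do not carry over. Pictures are saved under pics/ and viewed, at most 10 in all, crops included, and the job is handed in when it is done.

```bash
mkdir -p pics; ls
python3 - <<'E'
from bench import *
import cv2,numpy as np
s=read_state();print({k:np.round(v,3).tolist() for k,v in s.items()})
for n in ["scene","side","wrist"]:
    c=get_calibration(n);im,d=get_image(n)
    np.savez(f'pics/{n}0.npz',im=im,d=d,K=c['intrinsics'],dist=c['dist'],xyz=c['xyz'],q=c['attitude'])
    cv2.imwrite(f'pics/{n}0.png',im[...,::-1]);print(n,{k:np.round(v,3).tolist() for k,v in c.items()})
E
```

```text
pics
{'clock': 0.0, 'joints': [-0.93, 0.386, 0.007, -0.001, -1.194, -0.259], 'joint_vel': [-0.002, -0.0, -0.0, 0.0, 0.001, -0.002], 'joint_efforts': [-0.001, -39.229, 18.841, 4.186, -0.005, -0.0], 'position': [232.666, -579.45, 230.216], 'ee_rot': [-0.19, 0.982, 0.001, -0.0], 'contact_force': [0.548, -0.122, 0.399], 'wrist_torque': [0.004, 0.01, -0.036], 'grasp_force': 0.0, 'gripper_width': 85.61}
scene {'intrinsics': [[430.772, 0.0, 282.664], [0.0, 430.772, 205.61], [0.0, 0.0, 1.0]], 'dist': [0.022, 0.0, 0.0, 0.0, 0.0], 'xyz': [1175.639, -708.006, 789.275], 'attitude': [0.813, 0.366, -0.179, -0.417]}
side {'intrinsics': [[511.931, 0.0, 277.689], [0.0, 511.931, 208.877], [0.0, 0.0, 1.0]], 'dist': [-0.187, 0.0, 0.0, 0.0, 0.0], 'xyz': [-379.776, 211.964, 1001.922], 'attitude': [-0.548, 0.738, -0.32, 0.23]}
wrist {'intrinsics': [[333.365, 0.0, 270.922], [0.0, 333.365, 208.84], [0.0, 0.0, 1.0]], 'dist': [-0.02, 0.0, 0.0, 0.0, 0.0], 'xyz': [160.01, -608.059, 372.281], 'attitude': [0.554, 0.818, 0.128, 0.084]}
```

View pics/scene0.png

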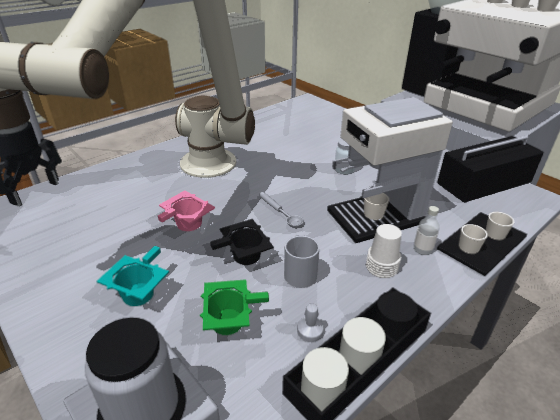

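View pics/side0.png

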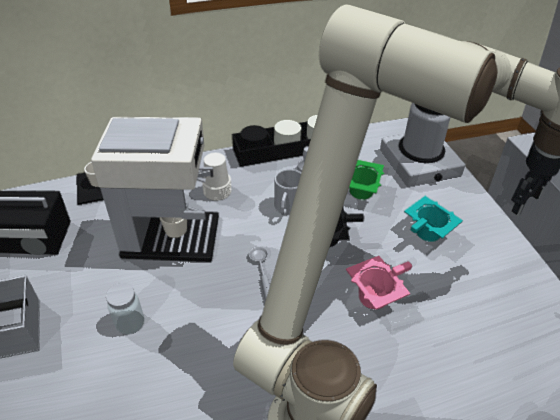

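The scene view shows the black basket at about (245,243) with its handle at (215,247), and the brewer's head at (395,130) with its foot at (365,210). Its front faces image left, towards the basket. In the side view the arm hides the basket, and the brewer is at (150,190).

```bash
cat > h.py <<'E'
import numpy as np,cv2
from scipy.spatial.transform import Rotation as R
from bench import *
def grab(n,tag):
    c=get_calibration(n);im,d=get_image(n)
    f=dict(im=im,d=d,K=np.array(c['intrinsics']),dist=np.array(c['dist'],float),xyz=np.array(c['xyz']),q=np.array(c['attitude']))
    np.savez(f'pics/{n}{tag}.npz',**f);cv2.imwrite(f'pics/{n}{tag}.png',im[...,::-1]);return f
def load(n,tag): return dict(np.load(f'pics/{n}{tag}.npz'))
def rays(f,uv):
    p=cv2.undistortPoints(np.array(uv,float).reshape(-1,1,2),f['K'],f['dist'])[:,0]
    return R.from_quat(f['q']).apply(np.c_[p,np.ones(len(p))])
def plane(f,uv,z):
    r=rays(f,uv);return f['xyz']+r*((z-f['xyz'][2])/r[:,2])[:,None]
def cloud(f):
    v,u=np.mgrid[:420,:560];r=rays(f,np.c_[u.ravel(),v.ravel()])
    P=f['xyz']+r*f['d'].reshape(-1,1);P[f['d'].ravel()==0]=np.nan
    return P.reshape(420,560,3)
def proj(f,P):
    Rm=R.from_quat(f['q']).as_matrix().T
    return cv2.projectPoints(np.array(P,float).reshape(-1,1,3),cv2.Rodrigues(Rm)[0],-Rm@f['xyz'],f['K'],f['dist'])[0][:,0]
E
python3 - <<'E'
from h import *
f=load('scene','0');P=cloud(f);im=f['im'].astype(int)
dark=im.max(2)<70
m=np.zeros((420,560),bool);m[215:280,200:285]=1
m&=dark&(P[...,2]>8)&(P[...,2]<100)
Q=P[m];print('basket',len(Q),np.percentile(Q,[1,50,99],axis=0).round(0).tolist())
print('z hist',np.histogram(Q[:,2],bins=range(0,105,5)))
print('px bounds',np.argwhere(m).min(0),np.argwhere(m).max(0))
rim=Q[(Q[:,2]>59)&(Q[:,2]<70)]
print(cv2.minAreaRect(rim[:,:2].astype(np.float32)))
h=Q[(Q[:,2]>73)];print('handle',cv2.minAreaRect(h[:,:2].astype(np.float32)),h.mean(0))
# table
print('table z',np.nanmedian(P[300:330,170:190,2]))
# brewer
for n in['scene','side']:
    f=load(n,'0');P=cloud(f)
    m=(P[...,2]>322)&(P[...,2]<345)&(P[...,0]>300)
    lab=cv2.connectedComponentsWithStats(m.astype(np.uint8))
    for i in range(1,lab[0]):
        if lab[2][i,4]>300:
            q=P[lab[1]==i];r=cv2.minAreaRect(q[:,:2].astype(np.float32));print(n,lab[2][i],np.median(q,0).round(1),r)
    m=(P[...,2]>12)&(P[...,2]<26)&(f['im'].max(2)<80)
    lab=cv2.connectedComponentsWithStats(m.astype(np.uint8))
    for i in range(1,lab[0]):
        if lab[2][i,4]>300:
            q=P[lab[1]==i];r=cv2.minAreaRect(q[:,:2].astype(np.float32));print(n,'foot',lab[2][i],np.median(q,0).round(1),r)
a=cv2.resize(load('scene','0')['im'][170:290,190:350][...,::-1],(800,600),interpolation=cv2.INTER_CUBIC);cv2.imwrite('pics/a.png',a)
b=cv2.resize(load('scene','0')['im'][95:245,310:510][...,::-1],(800,600),interpolation=cv2.INTER_CUBIC);cv2.imwrite('pics/b.png',b)
E
```

```text
basket 1510 [[414.0, -289.0, 9.0], [469.0, -200.0, 62.0], [549.0, -147.0, 82.0]]
z hist (array([  0,  24,  73,  68,  59,  63,  59,  45,  58,  45,  54,  79, 556,
       180,  27,  66,  54,   0,   0,   0]), array([  0,   5,  10,  15,  20,  25,  30,  35,  40,  45,  50,  55,  60,
        65,  70,  75,  80,  85,  90,  95, 100]))
px bounds [219 210] [262 273]
((475.9212951660156, -219.36923217773438), (147.88636779785156, 136.27467346191406), 77.32674407958984)
handle ((464.0584411621094, -266.88739013671875), (49.95314025878906, 21.54903221130371), 75.72239685058594) [ 466.48427621 -268.74186321   78.92877272]
table z -0.25976011080132366
scene [453  33 107  25 654] [ 500.5 1000.2  333.5] ((507.7718505859375, 1009.7080078125), (376.2291259765625, 182.5497589111328), 28.59494400024414)
scene [ 343   97  110   41 2641] [623.2 180.7 334.8] ((606.4837646484375, 206.88442993164062), (227.24337768554688, 167.4769287109375), 70.83580780029297)
scene foot [438 177  95  23 338] [757.1 531.2  19. ] ((766.5166015625, 590.832763671875), (318.65948486328125, 117.94163513183594), 49.90821838378906)
scene foot [328 197  49  43 825] [576.4 116.1  18.9] ((581.3792724609375, 139.90036010742188), (127.20818328857422, 171.0518341064453), 70.66378784179688)
scene foot [381 201  44  27 458] [655.  229.1  19.4] ((659.5469360351562, 226.58050537109375), (118.56187438964844, 107.83551025390625), 9.640775680541992)
scene foot [326 324 102  96 317] [ 936.5 -235.6   19.3] ((936.5564575195312, -211.9866943359375), (322.11566162109375, 3.1750729084014893), 89.61229705810547)
side [  91  117  111   48 4387] [574.6 209.4 335.2] ((599.8709716796875, 210.3314208984375), (226.18394470214844, 175.1790771484375), 71.21223449707031)
side foot [ 119  212  100   49 2071] [555.1 193.   20.3] ((595.4072265625, 201.514892578125), (243.2188262939453, 174.0423583984375), 71.79534912109375)
```

View pics/a.png

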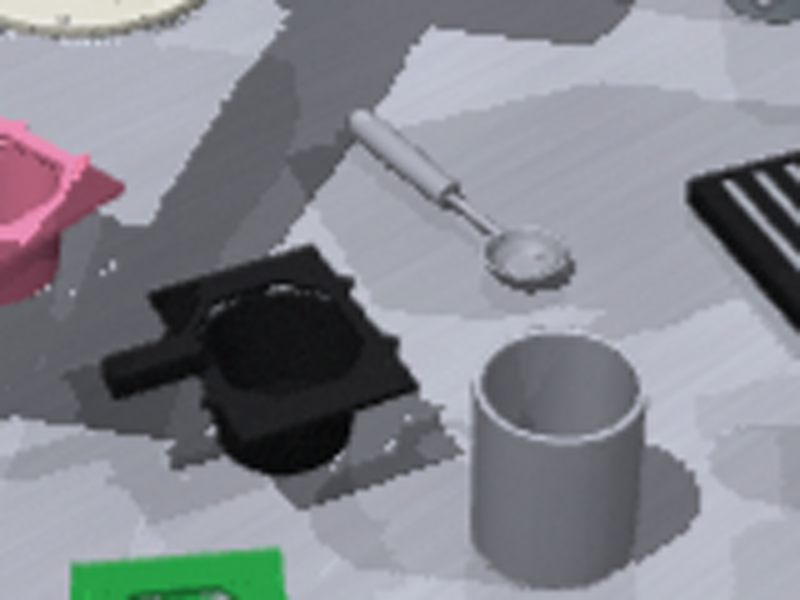

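View pics/b.png

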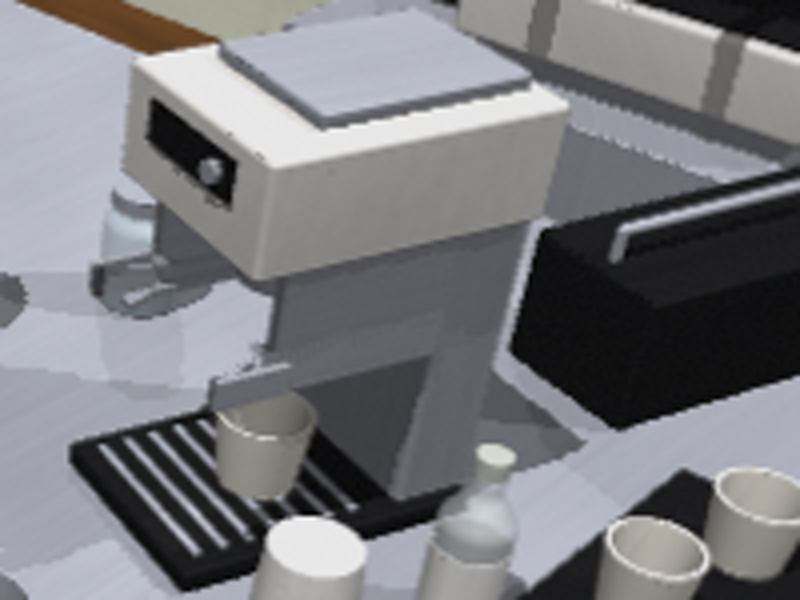

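Crop a shows the basket's rim corners at crop px (150,295), (315,247), (417,385) and (240,440), with the handle end at (108,380). The spoon and the pitcher lie to its right. Crop b shows the brewer's clips and runners at crop px (110,275) and (240,385), with the cup beneath at (265,450).

Run:
```python
from h import *
f=load('scene','0');P=cloud(f);im=f['im']
c=np.array([(150,295),(315,247),(417,385),(240,440)])/5+[190,170]
W=plane(f,c-0.4,65);print(W.round(0)[:,:2].tolist());cen=W.mean(0)
for i in range(4): print('edge',np.linalg.norm(W[i]-W[i-1]).round(1),np.degrees(np.arctan2(*(W[i]-W[i-1])[1::-1])).round(1))
print('centre',cen)
hsv=cv2.cvtColor(im,cv2.COLOR_RGB2HSV)
for n,lo,hi in[('green',50,70),('pink',160,176),('turq',85,95)]:
    m=(hsv[...,0]>=lo)&(hsv[...,0]<=hi)&(hsv[...,1]>90)&(P[...,0]<1000)&(P[...,2]>10)
    Q=P[m];print(n,m.sum(),np.percentile(Q,[2,50,98],axis=0).round(0).tolist())
for n,(u,v) in dict(pitcher=(301,250),spoonbowl=(296,222),spoontip=(262,194),sanit=(427,235),paper=(384,245),tamper=(310,325),jar=(340,150)).items(): print(n,P[v,u].round(0))
g=load('wrist','0');Rw=R.from_quat(g['q']);s=read_state();Rt=R.from_quat(s['ee_rot'])
print('cam in tool',Rt.inv().apply(g['xyz']-s['position']),(Rt.inv()*Rw).as_matrix().round(3).tolist())
print('tool',Rt.as_matrix().round(3).tolist())
psi=np.radians(75.5);b=np.array([np.cos(psi),np.sin(psi),0]);t=np.radians(43)
z=np.sin(t)*b-[0,0,np.cos(t)];x=-np.cos(t)*b-[0,0,np.sin(t)];T=R.from_matrix(np.c_[x,np.cross(z,x),z])
print('rotvec deg',np.degrees((T*Rt.inv()).as_rotvec()))
```

```text
[[409.0, -231.0], [434.0, -139.0], [557.0, -171.0], [530.0, -263.0]]
edge 125.1 165.2
edge 95.3 74.9
edge 126.6 -14.7
edge 95.4 -106.0
centre [ 482.60091523 -201.11978669   65.        ]
green 2158 [[561.0, -432.0, 13.0], [620.0, -359.0, 63.0], [693.0, -300.0, 81.0]]
pink 1227 [[200.0, -328.0, 12.0], [266.0, -243.0, 61.0], [326.0, -193.0, 81.0]]
turq 2041 [[355.0, -540.0, 13.0], [398.0, -476.0, 63.0], [487.0, -407.0, 81.0]]
pitcher [ 601. -115.   51.]
spoonbowl [466.  -3.   3.]
spoontip [305.   0.  18.]
sanit [789. 161.  67.]
paper [757.  12.  98.]
tamper [ 774. -254.   34.]
jar [351. 307.  85.]
cam in tool [  78.07360816    0.88641975 -141.79750723] [[-0.001, -0.953, -0.303], [1.0, -0.002, 0.001], [-0.002, -0.303, 0.953]]
tool [[-0.928, -0.372, -0.001], [-0.372, 0.928, 0.002], [0.0, 0.002, -1.0]]
rotvec deg [ 33.39974258 -29.48610141  50.98154704]
```

```bash
cat >> h.py <<'E'
def target(psi,t):
    psi,t=np.radians([psi,t]);b=np.array([np.cos(psi),np.sin(psi),0])
    z=np.sin(t)*b-[0,0,np.cos(t)];x=-np.cos(t)*b-[0,0,np.sin(t)];return R.from_matrix(np.c_[x,np.cross(z,x),z])
def rv(psi,t,q=None): return np.degrees((target(psi,t)*R.from_quat(q if q is not None else read_state()['ee_rot']).inv()).as_rotvec()).round(2)
E
python3 - <<'E'
from h import *
print(rv(75.2,40))
f=load('scene','0');P=cloud(f);d=np.hypot(P[...,0]-426,P[...,1]+416)
Q=P[(d<50)&(P[...,2]>5)];print(len(Q), np.nanmax(Q,0) if len(Q) else 0)
E
```

```text
[ 30.99 -27.51  51.05]
1414 [ 470.63218553 -392.77977932  568.91096166]
```

```bash
python3 -m creep '{"translation":[[2.7,3.25,0.5],[5.4,6.5,0.5],[8.1,9.75,0],[10.8,13,0],[13.5,16.25,-1],[16.2,19.5,-2],[19,22.75,-3],[21.7,26,-4]],"delta_rot":[[3.9,-3.4,6.4],[7.7,-6.9,12.8],[11.6,-10.3,19.1],[15.5,-13.8,25.5],[19.4,-17.2,31.9],[23.2,-20.6,38.3],[27.1,-24.1,44.7],[31,-27.5,51.05]],"hand":[8.5,8.5,8.5,8.5,8.5,8.5,8.5,8.5]}'
python3 -m creep '{"translation":[[0,0,0],[0,0,0],[0,0,0]],"delta_rot":[[0,0,0],[0,0,0],[0,0,0]],"hand":[8.5,5,5]}'
python3 - <<'E'
from h import *
for n in['wrist','side','scene']: grab(n,'1')
print(read_state()['joints'],rv(75.2,40),read_state()['clock'])
E
```

```text
clock: 1.15
position: [450.5, -319.0, 191.0]
ee_rot: [-0.574, 0.743, 0.209, 0.272]
contact_force: [1.2, -0.8, 0.3]
gripper_width: 85.1
grasp_force: 0.0
clock: 1.52
position: [449.5, -320.6, 192.0]
ee_rot: [-0.573, 0.745, 0.207, 0.271]
contact_force: [-0.4, -0.8, -0.2]
gripper_width: 51.2
grasp_force: 0.0
[-0.69819629  0.49788369  0.13482712 -0.62178842 -1.55191905  0.56240484] [0.06 0.11 0.11] 1.675
```

View pics/wrist1.png

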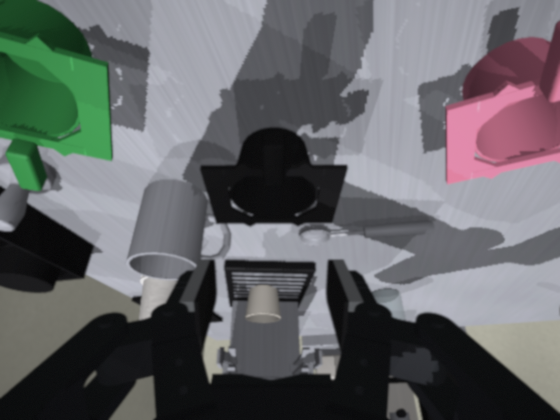

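View pics/side1.png

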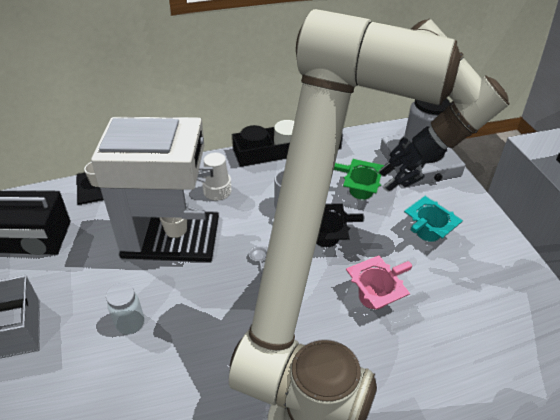

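The wrist view is upside down. It shows the basket rim corners near (202,166), (347,166), (335,223) and (215,223), the handle at (273,160), and the foot's front edge from (225,262) to (315,262). The clips are at (228,360) and (312,360). In the side view the arm still hides half of the basket.

```bash
cat >> h.py <<'E'
def corners(f,uv,w=4):
    g=cv2.cvtColor(f['im'],cv2.COLOR_RGB2GRAY);p=np.array(uv,np.float32).reshape(-1,1,2)
    return cv2.cornerSubPix(g,p.copy(),(w,w),(-1,-1),(3,50,.01))[:,0]
def tri(f,a,g,b):
    out=[]
    for r,s in zip(rays(f,a),rays(g,b)):
        A=np.c_[r,-s];k=np.linalg.lstsq(A,g['xyz']-f['xyz'],rcond=None)[0]
        p,q=f['xyz']+k[0]*r,g['xyz']+k[1]*s;out.append(np.r_[(p+q)/2,np.linalg.norm(p-q)])
    return np.array(out)
E
python3 - <<'E'
from h import *
w=load('wrist','1');s=load('scene','1')
rw=corners(w,[(202,166),(215,223),(335,223),(347,166)])
rs=corners(s,np.array([(240,440),(417,385),(315,247),(150,295)])/5+[190,170])
print(rw.round(1).tolist(),rs.round(1).tolist())
print('tri',tri(w,rw,s,rs).round(1).tolist())
W=plane(w,rw,65)
for n,W in(('w',plane(w,rw,65)),('s',plane(s,rs,65))):
    e=lambda a,b:(np.linalg.norm(W[b]-W[a]).round(1),np.degrees(np.arctan2(*(W[b]-W[a])[1::-1])).round(1))
    print(n,W.mean(0).round(1),e(0,1),e(3,2),e(0,3),e(1,2))
# foot corners front: wrist
fw=corners(w,[(225,262),(315,262)]);fs=corners(s,[(353,241),(328,207)])
print(fw,fs,'w',plane(w,fw,20).round(1).tolist(),'s',plane(s,fs,20).round(1).tolist(),'tri',tri(w,fw,s,fs).round(1).tolist())
# head top silhouette: depth cloud head in side view
hs=np.array([(134,62),(272,165),(567,105)])/4+[310,95]
print('head scene',plane(s,corners(s,hs),330).round(1).tolist())
d=load('side','1');hd=corners(d,[(202,119),(187,182),(94,164)]);print(hd,'head side',plane(d,hd,330).round(1).tolist())
P=cloud(s);t=P[...,:];m=(np.hypot(P[...,0]-426,P[...,1]+416)<45)&(P[...,2]>5)&(P[...,2]<140)
print('turq top near cam',np.percentile(P[m][:,2],[50,99]))
E
```

```text
[[200.3000030517578, 165.3000030517578], [216.10000610351562, 222.89999389648438], [335.0, 223.0], [346.70001220703125, 164.8000030517578]] [[238.0, 258.0], [273.3999938964844, 247.0], [253.0, 218.6999969482422], [218.3000030517578, 227.39999389648438]]
tri [[529.0, -261.3, 61.1, 1.1], [554.4, -167.6, 61.9, 2.9], [425.3, -130.7, 59.7, 4.8], [403.6, -231.8, 64.4, 2.5]]
w [ 476.7 -201.6   65. ] (np.float64(99.7), np.float64(75.0)) (np.float64(100.8), np.float64(78.5)) (np.float64(126.5), np.float64(165.4)) (np.float64(132.8), np.float64(165.0))
s [ 481.7 -200.7   65. ] (np.float64(95.3), np.float64(74.0)) (np.float64(98.3), np.float64(71.7)) (np.float64(133.3), np.float64(166.0)) (np.float64(129.3), np.float64(164.7))
[[224.79826 259.55637]
 [314.79956 262.1399 ]] [[355.1059  242.87917]
 [326.64297 206.22063]] w [[621.8, 21.9, 20.0], [475.1, 72.3, 20.0]] s [[653.3, 40.5, 20.0], [485.8, 105.5, 20.0]] tri [[639.2, 60.6, 0.7, 2.0], [478.2, 114.9, 6.0, 8.7]]
head scene [[492.4, 133.6, 330.0], [652.4, 68.8, 330.0], [712.7, 294.0, 330.0]]
[[200.72136 117.83637]
 [187.      182.     ]
 [ 91.18473 160.19237]] head side [[641.5, 80.2, 330.0], [419.1, 150.0, 330.0], [551.9, 340.1, 330.0]]
turq top near cam [64.54409893 82.73969697]
```

```bash
python3 -m creep '{"translation":[[0.5,2.5,-3],[1.1,5.0,-6],[1.1,5.0,-9],[1.1,5.0,-11.5],[1.1,5.0,-13.1],[1.1,5.0,-13.1],[1.1,5.0,-13.1]],"delta_rot":[[0,0,0],[0,0,0],[0,0,0],[0,0,0],[0,0,0],[0,0,0],[0,0,0]],"hand":[5,5,5,5,5,5,5]}'
python3 - <<'E'
from h import *
f=grab('wrist','2');print(rv(75,40));cv2.imwrite('pics/w2.png',f['im'][...,::-1])
E
```

```text
clock: 2.55
position: [461.3, -270.7, 61.0]
ee_rot: [-0.573, 0.745, 0.207, 0.272]
contact_force: [0.7, -0.3, -0.9]
gripper_width: 49.9
grasp_force: 0.0
[ 0.09  0.16 -0.14]
```

View pics/w2.png

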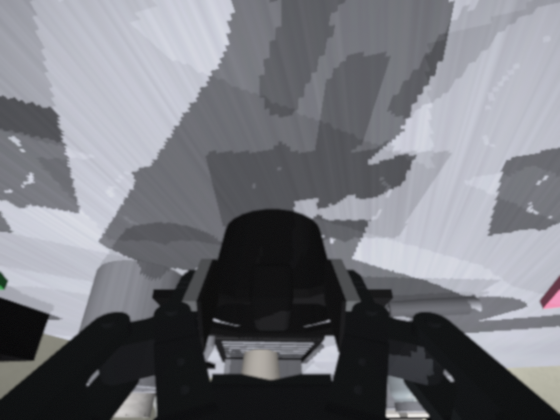

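The wrist view shows the basket cup centred between the fingers (cup 222–328, fingers at 190 and 350). The foot and cup are visible behind it, so I close.

```bash
python3 -m creep '{"translation":[[0,0,0],[0,0,0],[0,0,0],[0,0,0],[0,0,0],[0,0,0]],"delta_rot":[[0,0,0],[0,0,0],[0,0,0],[0,0,0],[0,0,0],[0,0,0]],"hand":[0.5,0.5,0.5,0.5,0.5,0.5]}'
python3 -m creep '{"translation":[[0,0,1],[0,0,3],[0,0,6],[0,0,9],[0,0,12],[0,0,14],[0,0,14],[0,0,14]],"delta_rot":[[0,0,0],[0,0,0],[0,0,0],[0,0,0],[0,0,0],[0,0,0],[0,0,0],[0,0,0]],"hand":[0.5,0.5,0.5,0.5,0.5,0.5,0.5,0.5]}'
python3 - <<'E'
from h import *
for n in['wrist','scene','side']: f=grab(n,'3')
print(read_state()['joints'],rv(75,40))
a=load('wrist','3')['im'][...,::-1];b=load('scene','3')['im'][80:290,180:460][...,::-1]
cv2.imwrite('pics/w3.png',cv2.resize(np.vstack([a[200:420],cv2.resize(b,(560,420))[:370]]),(560,590)))
E
```

```text
clock: 3.35
position: [461.0, -270.3, 61.0]
ee_rot: [-0.573, 0.744, 0.208, 0.272]
contact_force: [-1.2, -1.8, 6.2]
gripper_width: 16.7
grasp_force: 59.3
clock: 4.35
position: [460.4, -269.5, 199.3]
ee_rot: [-0.573, 0.745, 0.209, 0.271]
contact_force: [-0.3, 0.0, -2.6]
gripper_width: 16.7
grasp_force: 58.7
[-0.62582072  0.44434903  0.06956237 -0.64585557 -1.50639307  0.51313978] [-0.1  -0.07 -0.14]
```

View pics/w3.png

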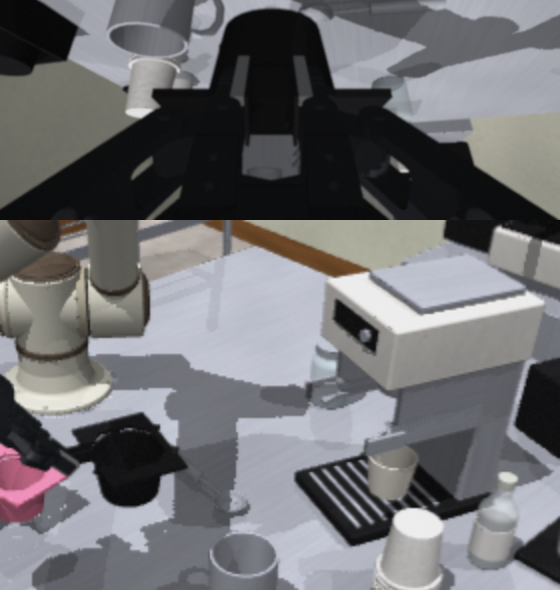

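The basket is held level behind the fingers. The clips and the cup are visible and untouched. Next I fit the brewer's head faces in both views.

```bash
cat >> h.py <<'E'
def fr(P,o,psi):
    c,s=np.cos(np.radians(psi)),np.sin(np.radians(psi));d=P-np.array([*o,0]);return np.stack([d[...,0]*c+d[...,1]*s,-d[...,0]*s+d[...,1]*c,d[...,2]],-1)
E
python3 - <<'E'
from h import *
o=(564,104);psi=71.0
for n in['scene','side']:
    f=load(n,'3');B=fr(cloud(f),o,psi);z=B[...,2]
    def line(name,m,i,j):
        q=B[m]
        if len(q)<30: print(n,name,len(q));return
        for _ in range(4):
            p=np.polyfit(q[:,j],q[:,i],1);r=q[:,i]-np.polyval(p,q[:,j]);q=q[abs(r)<max(2.0*np.median(abs(r)),1)]
        print(n,name,len(q),'mid',np.median(q[:,i]).round(2),'at',np.median(q[:,j]).round(0),'slope deg',np.degrees(p[0]).round(2),'const@0',p[1].round(2),'res',np.median(abs(r)).round(2))
    zz=(z>255)&(z<320);x,y=B[...,0],B[...,1]
    line('front',zz&(abs(x)<12)&(abs(y)<75),0,1)
    line('right',zz&(abs(y+85)<14)&(x>12)&(x<215),1,0)
    line('left',zz&(abs(y-85)<14)&(x>12)&(x<215),1,0)
    zf=(z>5)&(z<15)
    line('footfront',zf&(abs(x+20)<12)&(abs(y)<75),0,1)
    line('footright',zf&(abs(y+85)<14)&(x>0)&(x<200),1,0);line('footleft',zf&(abs(y-85)<14)&(x>0)&(x<200),1,0)
    m=(abs(x-110)<100)&(abs(y)<70);print('topz',np.median(z[m&(z>300)]),'foot top',np.median(z[m&(z>15)&(z<25)]))
    # mouth hardware
    m=(z>150)&(z<180)&(x>-25)&(x<60)&(abs(abs(y)-70)<15)
    for sgn in(1,-1):
        q=B[m&(y*sgn>0)];print(n,'clip',sgn,len(q),np.percentile(q,[3,50,97],axis=0).round(0).tolist() if len(q) else '')
    # rim of basket
    K=fr(cloud(f),(479,-201),75);k=(abs(K[...,2]-203)<8)&(abs(K[...,0])<60)&(abs(K[...,1])<75)&(f['im'].max(2)<75)
    q=K[k];A=np.c_[q[:,:2],np.ones(len(q))];c=np.linalg.lstsq(A,q[:,2],rcond=None)[0];r=q[:,2]-A@c;q=q[abs(r)<3];A=A[abs(r)<3];c=np.linalg.lstsq(A,q[:,2],rcond=None)[0];print('rim plane',len(q),c.round(3),cv2.minAreaRect(q[:,:2].astype(np.float32)))
E
```

```text
scene front 469 mid -0.59 at -6.0 slope deg -0.62 const@0 -0.72 res 0.69
scene right 910 mid -86.97 at 107.0 slope deg 0.12 const@0 -87.18 res 0.61
scene left 0
scene footfront 47 mid -19.97 at 2.0 slope deg -0.44 const@0 -19.93 res 0.44
scene footright 40 mid -86.42 at 134.0 slope deg 0.29 const@0 -86.83 res 0.43
scene footleft 0
topz 339.7426510214557 foot top 19.65847159238882
scene clip 1 250 [[-15.0, 56.0, 154.0], [17.0, 66.0, 168.0], [56.0, 81.0, 178.0]]
scene clip -1 119 [[-16.0, -85.0, 153.0], [30.0, -80.0, 172.0], [58.0, -65.0, 179.0]]
rim plane 698 [-5.00000e-03  2.00000e-03  2.01439e+02] ((0.6264114379882812, -0.990966796875), (111.6597900390625, 132.64511108398438), 1.5551003217697144)
side front 245 mid -0.38 at 17.0 slope deg -0.36 const@0 -0.7 res 0.87
side right 0
side left 1241 mid 84.0 at 109.0 slope deg 0.07 const@0 83.85 res 0.69
side footfront 20 mid -18.17 at 15.0 slope deg -0.42 const@0 -18.18 res 0.26
side footright 0
side footleft 99 mid 84.35 at 105.0 slope deg 0.51 const@0 83.42 res 0.52
topz 341.3318138743881 foot top 20.928678686300827
side clip 1 288 [[-13.0, 62.0, 155.0], [22.0, 79.0, 170.0], [57.0, 84.0, 179.0]]
side clip -1 169 [[-13.0, -83.0, 153.0], [8.0, -74.0, 167.0], [21.0, -57.0, 177.0]]
rim plane 541 [-6.00000e-03  1.60000e-02  2.02532e+02] ((-13.292499542236328, 4.331390380859375), (145.5574493408203, 89.32429504394531), 77.31588745117188)
```

```bash
python3 -m creep '{"translation":[[1.0,4,0],[2.0,8,0],[3.1,12.5,0],[4.2,16.5,0],[5.2,21,-1],[6.25,24.9,-2.4],[6.25,24.9,-3.6],[6.25,24.9,-3.6]],"delta_rot":[[0,0,-0.5],[0,0,-1],[0,0,-2],[0,0,-3],[0,0,-3.8],[0,0,-3.8],[0,0,-3.8],[0,0,-3.8]],"hand":[0.5,0.5,0.5,0.5,0.5,0.5,0.5,0.5]}'
cat > m.py <<'E'
from h import *
import sys
o=(565.35,103.0);psi=71.25;t=sys.argv[1]
s=read_state();p=fr(np.array(s['position']),o,psi);print('tcp brewer',p.round(1),'rv to 71.25,40',rv(psi,40),'F',np.round(s['contact_force'],1))
for n in['scene','side']:
    f=grab(n,t);B=fr(cloud(f),o,psi);x0=p[0]+71;K=B-[x0,0,0]
    dark=f['im'].max(2)<75
    k=dark&(abs(K[...,2]-p[2]-3)<7)&(K[...,0]>-47)&(K[...,0]<60)&(abs(K[...,1])<80);q=K[k]
    for _ in range(4):
        A=np.c_[q[:,:2],np.ones(len(q))];c=np.linalg.lstsq(A,q[:,2],rcond=None)[0];r=abs(q[:,2]-A@c);q=q[r<max(1.2,2.5*np.median(r))]
    print(n,'rimtop plane',len(q),c.round(3))
    w=q[abs(q[:,0]-10)<30];print('   y ext',np.percentile(w[:,1],[.5,99.5]).round(1),'x ext(abs)',(np.percentile(q[:,0],[.5,99.5])+x0).round(1))
    # edge lines of the rim: per-bin extremes
    for nm,i,j,sg,lo,hi in[('front',0,1,1,-55,55),('left',1,0,1,-40,40),('right',1,0,-1,-40,40)]:
        pts=[]
        for a in range(lo,hi,6):
            v=q[(q[:,j]>=a)&(q[:,j]<a+6)]
            if len(v)>4: pts.append((a+3,sg*np.max(sg*v[:,i])))
        if len(pts)>4:
            pts=np.array(pts);
            for _ in range(3):
                c2=np.polyfit(pts[:,0],pts[:,1],1);r=abs(pts[:,1]-np.polyval(c2,pts[:,0]));pts=pts[r<=max(1.5,2*np.median(r))]
            print('   ',nm,'at0',(c2[1]+(x0 if i==0 else 0)).round(1),'slope deg',np.degrees(c2[0]).round(2),len(pts))
E
python3 m.py 4
```

```text
clock: 5.5
position: [522.4, -21.0, 162.6]
ee_rot: [-0.548, 0.764, 0.2, 0.277]
contact_force: [-0.5, -0.2, -3.0]
gripper_width: 17.0
grasp_force: 59.3
tcp brewer [-131.2    0.8  162.6] rv to 71.25,40 [-0.01 -0.16 -0.13] F [-0.5 -0.2 -3. ]
scene rimtop plane 468 [-6.00000e-03  3.00000e-03  1.65077e+02]
   y ext [-67.   64.9] x ext(abs) [-106.8   -6.6]
    front at0 -11.4 slope deg 0.29 10
    left at0 63.5 slope deg -0.32 12
    right at0 -64.9 slope deg 0.51 11
side rimtop plane 268 [ 6.00000e-03 -2.00000e-03  1.67946e+02]
   y ext [-59.1  67.9] x ext(abs) [-51.1  -6.5]
    front at0 -11.4 slope deg -0.25 10
    left at0 69.1 slope deg -6.28 6
    right at0 84.0 slope deg -232.99 6
```

```bash
python3 -m creep '{"translation":[[0.32,0.95,0.1],[0.64,1.89,0.1],[0.96,2.84,0.1],[1.29,3.79,0.1],[1.61,4.73,0.1],[1.93,5.68,0.1],[2.25,6.63,0.1],[2.25,6.63,0.1]],"delta_rot":[[0,0,0],[0,0,0],[0,0,0],[0,0,0],[0,0,0],[0,0,0],[0,0,0],[0,0,0]],"hand":[0.5,0.5,0.5,0.5,0.5,0.5,0.5,0.5]}'
python3 m.py 5
```

```text
clock: 6.6
position: [546.1, 47.6, 165.4]
ee_rot: [-0.548, 0.763, 0.2, 0.279]
contact_force: [1.1, 5.7, -4.6]
gripper_width: 16.7
grasp_force: 58.8
tcp brewer [-58.6   0.5 165.4] rv to 71.25,40 [-0.16  0.06 -0.15] F [ 1.1  5.7 -4.6]
scene rimtop plane 350 [-2.00000e-03 -2.00000e-03  1.68013e+02]
   y ext [-66.1  67.2] x ext(abs) [-34.3  62.6]
    front at0 60.4 slope deg 0.89 11
    left at0 63.3 slope deg -6.24 13
    right at0 -59.8 slope deg 25.5 13
side rimtop plane 208 [1.40000e-02 2.50000e-02 1.69393e+02]
   y ext [-69.3  71. ] x ext(abs) [-25.  31.]
    front at0 23.5 slope deg 4.06 5
    left at0 67.6 slope deg 2.52 7
    right at0 -51.3 slope deg -163.27 5
```

```bash
python3 -m creep '{"translation":[[0.26,0.76,-0.05],[0.51,1.52,-0.1],[0.77,2.27,-0.1],[1.03,3.03,-0.1],[1.29,3.79,-0.1],[1.61,4.73,-0.1],[1.61,4.73,-0.1]],"delta_rot":[[0,0,0],[0,0,0],[0,0,0],[0,0,0],[0,0,0],[0,0,0],[0,0,0]],"hand":[0.5,0.5,0.5,0.5,0.5,0.5,0.5]}'
python3 m.py 6; python3 -c "
from h import *
cv2.imwrite('pics/s6.png',cv2.resize(load('scene','6')['im'][95:245,310:510][...,::-1],(800,600),interpolation=cv2.INTER_CUBIC))"
```

```text
clock: 7.58
position: [562.2, 94.8, 164.5]
ee_rot: [-0.548, 0.763, 0.2, 0.279]
contact_force: [1.8, 2.9, -3.1]
gripper_width: 16.8
grasp_force: 58.8
tcp brewer [ -8.7   0.3 164.5] rv to 71.25,40 [-0.15  0.06 -0.14] F [ 1.8  2.9 -3.1]
scene rimtop plane 139 [-1.40000e-02  5.00000e-03  1.66561e+02]
   y ext [42.  58.4] x ext(abs) [15.4 82.6]
    front at0 54.4 slope deg 28.54 7
    left at0 57.3 slope deg -9.1 4
    right at0 30.4 slope deg 137.3 7
side rimtop plane 103 [-8.00000e-03  2.10000e-02  1.68532e+02]Traceback (most recent call last):
  File "m.py", line 12, in <module>
    w=q[abs(q[:,0]-10)<30];print('   y ext',np.percentile(w[:,1],[.5,99.5]).round(1),'x ext(abs)',(np.percentile(q[:,0],[.5,99.5])+x0).round(1))
                                            ~~~~~~~~~~~~~^^^^^^^^^^^^^^^^^^
    return _quantile_unchecked(
        a, q, axis, out, overwrite_input, method, keepdims, weights)
    return _ureduce(a,
                    func=_quantile_ureduce_func,
    ...<5 lines>...
                    overwrite_input=overwrite_input,
                    method=method)
    r = func(a, **kwargs)
    result = _quantile(arr,
                       quantiles=q,
    ...<2 lines>...
                       out=out,
                       weights=wgt)
    slices_having_nans = np.isnan(arr[-1, ...])
                                  ~~~^^^^^^^^^
IndexError: index -1 is out of bounds for axis 0 with size 0
```

View pics/s6.png

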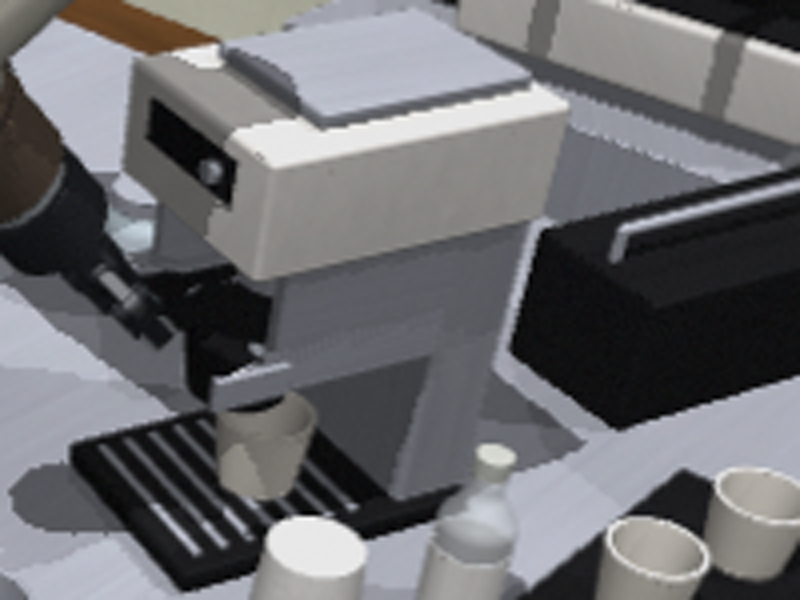

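The scene crop shows the basket in the runners under the head, with the gripper at (140,310) clear of the head and the cup untouched. Now the last 16 mm, slowly.

```bash
python3 -m creep '{"translation":[[0.13,0.38,0],[0.26,0.76,0],[0.39,1.14,0],[0.45,1.33,0],[0.5,1.48,0],[0.53,1.56,0],[0.53,1.56,0]],"delta_rot":[[0,0,0],[0,0,0],[0,0,0],[0,0,0],[0,0,0],[0,0,0],[0,0,0]],"hand":[0.5,0.5,0.5,0.5,0.5,0.5,0.5]}'
cat > c.py <<'E'
from h import *
import sys
o=(565.35,103.0);psi=71.25;t=sys.argv[1];s=read_state();print('tcp',fr(np.array(s['position']),o,psi).round(1),s['clock'])
for n in['scene','side']:
    f=grab(n,t);B=fr(cloud(f),o,psi);im=f['im'].astype(int)
    R0=fr(cloud(load(n,'3')),o,psi);i0=load(n,'3')['im'].astype(int)
    for nm,BB,ii in(('before',R0,i0),('now',B,im)):
        for sg in(1,-1):
            # clip leaf, inner part x 5..27: outline in y; compare with undisturbed
            m=(BB[...,2]>156)&(BB[...,2]<173)&(BB[...,0]>8)&(BB[...,0]<27)&(BB[...,1]*sg>55)&(BB[...,1]*sg<76)&(ii.min(2)>80)
            q=BB[m];
            if len(q)>5:
                yy=q[:,1]*sg-77.5+16/39*(q[:,0]+12);print(n,nm,'clip',sg,len(q),'dy from shut line',np.percentile(yy,[10,50,90]).round(1))
    m=(im.max(2)<70)&(B[...,2]>162)&(B[...,2]<170)&(B[...,0]>10)&(B[...,0]<60)&(abs(B[...,1])<62);q=B[m]
    if len(q): print(n,'rim rear edge x',np.percentile(q[:,0],[1,5,20]).round(1),'ztop',np.median(q[:,2]).round(1),len(q))
E
python3 c.py 7
```

```text
clock: 8.55
position: [567.4, 108.7, 164.5]
ee_rot: [-0.548, 0.763, 0.199, 0.278]
contact_force: [0.5, 0.5, -2.1]
gripper_width: 16.9
grasp_force: 59.4
tcp [ 6.100e+00 -1.000e-01  1.645e+02] 8.55
scene before clip 1 51 dy from shut line [-6.9 -2.   7.8]
scene before clip -1 9 dy from shut line [1.2 2.9 5.3]
scene now clip -1 7 dy from shut line [1.4 2.2 2.9]
scene rim rear edge x [25.9 29.  31.3] ztop 166.9 117
side before clip 1 14 dy from shut line [-2.3 -0.   2.2]
side before clip -1 29 dy from shut line [-4.9 -1.   7.5]
side now clip 1 16 dy from shut line [-1.4 -0.2  1.7]
side rim rear edge x [25.4 26.8 30.3] ztop 168.4 33
```

```bash
python3 -m creep '{"translation":[[0.03,0.1,-0.05],[0.03,0.1,-0.15],[0.03,0.1,-0.15]],"delta_rot":[[0,0,0],[0,0,0],[0,0,0]],"hand":[0.5,0.5,0.5]}'
python3 c.py 8; python3 -c "
from h import *
a=load('scene','8')['im'][130:220,320:420];b=load('side','8')['im'][165:255,120:220]
cv2.imwrite('pics/c8.png',cv2.resize(np.hstack([a,b])[...,::-1],(800,360),interpolation=cv2.INTER_CUBIC))"
```

```text
clock: 9.02
position: [567.5, 109.2, 162.6]
ee_rot: [-0.548, 0.763, 0.199, 0.278]
contact_force: [0.1, 0.4, -3.0]
gripper_width: 16.7
grasp_force: 59.4
tcp [  6.6  -0.  162.6] 9.025
scene before clip 1 51 dy from shut line [-6.9 -2.   7.8]
scene before clip -1 9 dy from shut line [1.2 2.9 5.3]
scene now clip -1 9 dy from shut line [2.1 2.8 4.4]
scene rim rear edge x [21.9 26.9 31.9] ztop 165.3 118
side before clip 1 14 dy from shut line [-2.3 -0.   2.2]
side before clip -1 29 dy from shut line [-4.9 -1.   7.5]
side now clip 1 16 dy from shut line [-2.8  0.   1.5]
side rim rear edge x [17.9 23.2 30.9] ztop 167.5 55
```

View pics/c8.png

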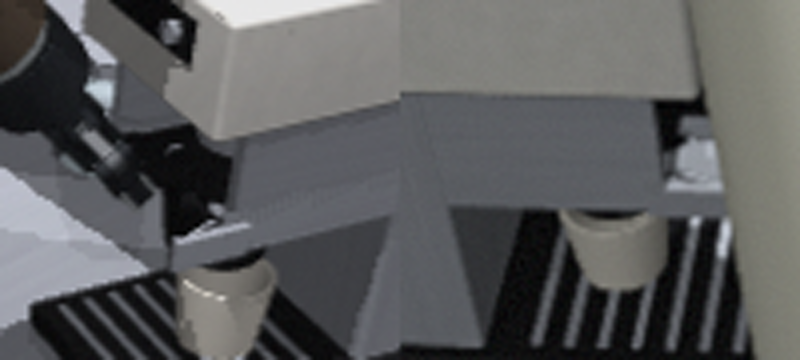

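The clips at scene-crop (200,240) and side-crop (690,185) look back at their shut line and the basket is home. Now release and back out along the tool axis.

```bash
python3 -m creep '{"translation":[[0,0,0],[0,0,0],[0,0,0],[0,0,0]],"delta_rot":[[0,0,0],[0,0,0],[0,0,0],[0,0,0]],"hand":[3,4.5,4.5,4.5]}'
python3 -m creep '{"translation":[[-0.2,-0.6,0.75],[-0.5,-1.5,1.9],[-1,-3,3.8],[-1.8,-5.5,5.0],[-2.8,-8.5,6],[-3.8,-12,6],[-4.5,-14,6],[-4.5,-14,6]],"delta_rot":[[0,0,0],[0,0,0],[0,0,0],[0,0,0],[0,0,0],[0,0,0],[0,0,0],[0,0,0]],"hand":[4.5,4.5,4.5,4.5,4.5,4.5,4.5,4.5]}'
python3 c.py 9; python3 -c "
from h import *
f=grab('wrist','9');cv2.imwrite('pics/f9.png',np.vstack([f['im'][::-1,::-1][0:220],cv2.resize(load('scene','9')['im'][105:243,310:510],(560,386),interpolation=cv2.INTER_CUBIC)[:375]])[:595,:,::-1])"
```

```text
clock: 9.62
position: [567.7, 109.3, 163.0]
ee_rot: [-0.548, 0.763, 0.199, 0.278]
contact_force: [0.3, 0.1, 0.7]
gripper_width: 45.1
grasp_force: 0.0
clock: 10.62
position: [522.5, -32.5, 223.7]
ee_rot: [-0.547, 0.764, 0.198, 0.279]
contact_force: [0.3, 0.4, 0.1]
gripper_width: 44.9
grasp_force: 0.0
tcp [-142.1   -2.9  223.7] 10.625
scene before clip 1 51 dy from shut line [-6.9 -2.   7.8]
scene before clip -1 9 dy from shut line [1.2 2.9 5.3]
scene now clip 1 47 dy from shut line [-5.8 -1.9  6.7]
scene now clip -1 8 dy from shut line [1.  2.5 3.2]
scene rim rear edge x [11.7 24.4 30.5] ztop 164.2 115
side before clip 1 14 dy from shut line [-2.3 -0.   2.2]
side before clip -1 29 dy from shut line [-4.9 -1.   7.5]
side now clip 1 15 dy from shut line [-1.6  1.   4.4]
side now clip -1 36 dy from shut line [-4.7 -1.7  7.2]
side rim rear edge x [13.  23.9 29.2] ztop 166.7 63
```

View pics/f9.png

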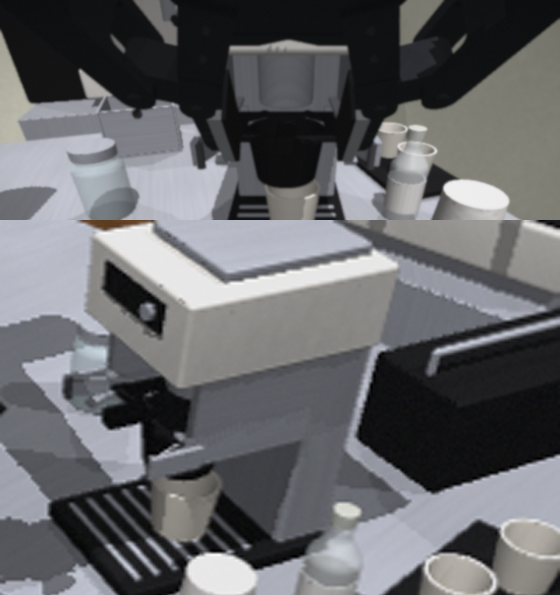

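The views show the gripper clear, the basket hanging level in the runners, both clips at their undisturbed places and the cup where it stood. One last numeric check of the handle before handing in.

Run:
```python
from h import *
for n in['scene','side']:
    f=load(n,'9');B=fr(cloud(f),(565.35,103.0),71.25)
    q=B[(f['im'].max(2)<80)&(B[...,2]>165)&(B[...,2]<190)&(B[...,0]>-40)&(B[...,0]<20)&(abs(B[...,1])<20)]
    if len(q): print(n,len(q),np.percentile(q,[2,50,98],axis=0).round(1).tolist())
    for x in((-14,0),(0,14)):
        w=q[(q[:,0]>x[0])&(q[:,0]<x[1])]
        if len(w): print(x,np.percentile(w,[2,98],axis=0).round(1).tolist())
```

```text
scene 103 [[-15.9, -12.1, 166.3], [-0.5, -7.6, 177.4], [18.5, 5.9, 182.1]]
(-14, 0) [[-13.8, -11.9, 166.1], [-0.2, 4.7, 182.5]]
(0, 14) [[1.0, -11.8, 166.7], [13.2, 5.2, 181.7]]
side 112 [[-12.9, -5.9, 167.7], [1.3, 6.1, 179.1], [18.0, 11.0, 185.3]]
(-14, 0) [[-13.1, -6.1, 167.9], [-1.0, 11.1, 185.3]]
(0, 14) [[0.5, -4.0, 168.8], [13.6, 9.9, 185.2]]
```

```bash
python3 -c "
from bench import *
print(job_done())"
```

```text
the job is handed in; nothing more can be done
None
```

I slid the basket home into the brewer's runners, let go and handed the job in at about 10.6 s; by camera the rim lies within about 2 mm of the seat, both clips look shut, the gripper is clear and the cup is where it stood, but the hand-in gave no verdict.

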